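Make up two sampling kits from the vial stock

ROBOT

A 7-joint arm with a two-finger parallel gripper is mounted at the origin on the work surface. World frame = base frame: x ahead of the robot, y to its left, z up, the work surface at z = 0. Lengths are in m, angles in rad, forces in N, time in s.
With the tool pointing down it reaches from about 0.4 to 0.85 m from the base axis. Payload 10.4 kg.
Tool frame: the origin (TCP) lies between the finger pads; the fingertips stand 19 mm ahead of it and the grasp point (between the pads) is the TCP; x points along the fingers, y is the direction in which the jaws open and shut, and the axes are right-handed (so a half turn about x gives the same grasp; the last joint's range is limited). The gripper opens to 87 mm and grips with 3 to 60 N. Pads are 19 mm wide; open, the fingers measure 117 mm over their backs; the gripper's body (75 mm by 190 mm) begins 51 mm behind the grasp point.
Start: joints at [-1.191, 0.332, -0.065, 1.46, 0.022, 1.35, -0.088], TCP at [0.245, 0.575, 0.242] pointing down, gripper open.
Joint ranges: [-2.6, 2.6], [-0.5, 2.12], [-1.47, 1.34], [0.16, 2.42], [-1.27, 4.41], [0.06, 2.06], [-2.6, 2.6]. Speed limits (rad/s): [2.22, 2.22, 2.79, 2.79, 3.14, 3.14, 3.14].

INTERFACE

Orientations are given as a unit quaternion [x, y, z, w].
In Python, from bench import r gives the robot as it stands.
- The arm moves only by the tool drive_tool, never from a script. Its argument "motion" is a list of rows, each a list of 4 numbers: the shift along the tool's x, y, z in cm, then the turn about the tool's x in units of 5 degrees (1.0 is 5 degrees). In form: [[tx, ty, tz, twist], ...]. A call has 1 to 20 rows; each row is the pose to reach, as a shift and turn from the pose commanded when the call began, along the tool's axes at that moment; what a row does not reach only later rows make up. A row lasts 1/12 s, in which the tool goes at most 41.7 mm and 7.16 degrees, less where a joint would pass 70% of its speed; a pose out of reach is approached as far as the arm can. A call with a gripper value outside its range is refused whole. "grip" is the closure in counts, from 0 (fully open) to 255 (shut), set as the call begins (left out, the last holds). The fingers move at their own pace and stop on an object; "force" is the grip in N (left out, the last holds). Time passes only in rows, so rows that repeat a pose let the fingers close. It gives the time, the measured TCP pose, the force and the opening at its end, in the units of the state.
- r.read_state(): the state, without advancing time (a new reading comes with each control period).
- r.camera(name): name is "scene" or "top"; returns the picture (384x512x3 uint8, red, green, blue); there is no depth.
- r.calibration(name): a dict with "fx", "fy", "cx", "cy" (pixels), "xyz" and "orientation" of the camera in the world. Camera axes: x right, y up, looking along -z (the intrinsics and any distortion apply to the point x, -y, -z); pixel columns grow to the right and rows downward; lengths in m; the calibration is good to about 2 mm. A picture is of the moment at which its call begins. calibration takes no time and is no camera call.
- r.close_job(): hands the job in, once; it reports no verdict.
The state is a dict: "time": time; "joint_positions": joint angles; "joint_vel": joint speeds; "joint_torque": joint torques, N m; "ee_pos": TCP position; "eef_rot": TCP orientation; "ft_force": force on the tool from outside, world axes, zero at the start; "torque": the same for the moment, N m; "width": finger opening in m.
Only numpy, scipy, OpenCV 4.12 (cv2) and the standard library are available. Lean on these libraries where they do the work, as an engineer would, in place of code of your own. Each camera call takes 0.05 s, during which the arm holds its last target.

TASK

Make up the two sampling kits beside the autosampler. In the tray with two pockets, stand the square bottle in the larger pocket and the small short vial in the smaller one; in the tray with three pockets, put the white septa box in the oblong end pocket, the tall vial in the middle pocket and the wide jar in the large square pocket at the other end. Everything stands upright on the floor of its pocket, and the beaker, steel dish and wrench lying about stay where they are.

Things in the scene. Friction and masses are not known exactly. Their poses are not given: they have to be found in the camera images.
- jar: Wide squat glass jar with a flat blue screw cap, diameter 52 mm from top to bottom (cap included), 56 mm tall, the cap its top 16 mm; about 0.11 kg, loose, upright. Origin: centre of its underside, z up along its axis.
- tall_vial: Tall slim glass vial with a blue screw cap, diameter 28 mm (cap included), 92 mm tall, the cap its top 14 mm; about 0.06 kg, loose, upright. Origin: centre of its underside, z up along its axis.
- small_vial: Small short glass vial with a blue screw cap, diameter 22 mm (cap included), 46 mm tall, the cap its top 10 mm; about 0.03 kg, loose, upright. Origin: centre of its underside, z up along its axis.
- square_bottle: Glass bottle with a square body 42 x 42 mm, 58 mm high, a short neck and a round blue cap of diameter 30 mm between 64 and 82 mm above the underside (total height 82 mm); about 0.12 kg, loose, upright. Origin: centre of its underside, z up, x and y along the sides of the square.
- septa_box: Plain white plastic box for septa, closed, 60 mm along its x, 34 mm along its y, 42 mm tall; about 0.05 kg, loose, upright. Origin: centre of its underside, z up.
- tray2: Grey plastic kit tray with two square pockets, fixed to the bench: 100 mm along its x, 172 mm along its y, 14 mm high. Pockets are 10 mm deep, so their floors lie 4 mm above the bench. Larger pocket 68 x 68 mm, centre at x 0, y +42 mm; smaller pocket 48 x 48 mm, centre at x 0, y -44 mm. Origin: centre of its underside, z up.
- tray3: Grey plastic kit tray with three pockets in a row, fixed to the bench: 104 mm along its x, 264 mm along its y, 14 mm high. Pockets are 10 mm deep, so their floors lie 4 mm above the bench. Oblong end pocket 84 mm (x) by 60 mm (y), centre at x 0, y +90 mm; middle pocket 54 x 54 mm, centre at x 0, y 0; large square end pocket 76 x 76 mm, centre at x 0, y -86 mm. Origin: centre of its underside, z up.
- beaker: Bystander, to be left alone: small empty open glass beaker without a cap, diameter 36 mm, 45 mm tall, loose. Origin: centre of its underside.
- dish: Bystander, to be left alone: small round steel dish, diameter 40 mm, 16 mm tall, loose. Origin: centre of its underside.
- wrench: Bystander, to be left alone: flat steel wrench, 130 mm long, lying along its x, loose.
Things that resemble listed ones, but are neither listed nor needed, are in the scene too. Leave any brown look-alike of the septa_box alone.

How it is judged:
By the outcome, as a careful person would: the job done as asked, in the order asked, and still so for the second after the job is handed in, with the robot touching nothing.
It also fails if it takes over 128 s, if anything falls off the work surface, if the arm or the gripper's body presses on something with over 40 N, if the wrist force passes 120 N, or if a joint passes its speed limit or range.

## Working session

There is one attempt and no reset: what is moved stays moved. The work goes in short steps, Python scripts to look and compute and a tool call to move; the robot and the scene stay as the last step left them, time stands still between calls to the robot, and variables do not carry over. Pictures are saved under pics/ and viewed, and the job is handed in when it is done.

Besides the shell and the picture viewer there is one more tool, called after "Call:" as a command line: name --pt "numbers of a row" for each row, then --argument value for the rest. drive_tool: Moves the arm, as the interface text tells. Its arguments: {"type":"object","properties":{"motion":{"type":"array","items":{"type":"array","items":{"type":"number"}}},"grip":{"type":"number"},"force":{"type":"number"}},"required":["motion"]}

```bash
ls; mkdir -p pics
python3 - <<'E'
from bench import r
import cv2
s=r.read_state();print({k:(v if not hasattr(v,'__len__') else [round(float(x),4) for x in v]) for k,v in s.items()})
for n in("scene","top"):
    print(n,r.calibration(n)); cv2.imwrite(f"pics/{n}0.png",cv2.cvtColor(r.camera(n),cv2.COLOR_RGB2BGR))
E
```

```text
pics
{'time': 0.0, 'joint_positions': [-1.1906, 0.3329, -0.0647, 1.461, 0.0216, 1.3499, -0.0885], 'joint_vel': [-0.0011, -0.0006, -0.0001, -0.0003, -0.0022, 0.0001, 0.0015], 'joint_torque': [-0.0003, -62.3266, 0.0241, -38.989, -0.0616, 0.0401, 0.0002], 'ee_pos': [0.2449, 0.5746, 0.2407], 'eef_rot': [0.1409, 0.6929, -0.142, 0.6927], 'ft_force': [-0.1614, 0.152, 0.2085], 'torque': [0.0391, -0.0058, -0.0531], 'width': 0.08710081725356773}
scene {'fx': 393.42787667833375, 'fy': 393.42787667833375, 'cx': 253.4651841861532, 'cy': 197.56219351044246, 'xyz': array([1.19230198, 0.45127128, 0.58191538]), 'orientation': array([0.22316059, 0.40848142, 0.76539619, 0.44442205])}
top {'fx': 439.5160625455847, 'fy': 439.5160625455847, 'cx': 252.6928185021644, 'cy': 192.03776821515766, 'xyz': array([0.24184379, 0.02442544, 1.2308597 ]), 'orientation': array([ 0.07781369, -0.0723716 , -0.68344831,  0.72222281])}
```

View pics/scene0.png

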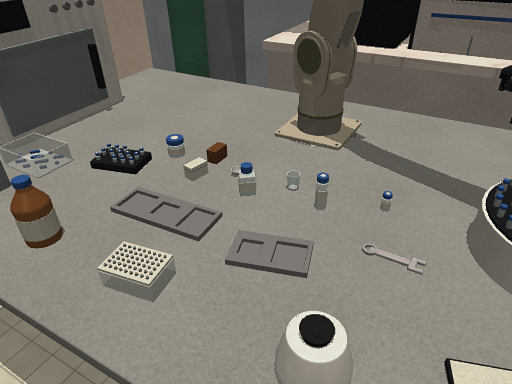

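View pics/top0.png

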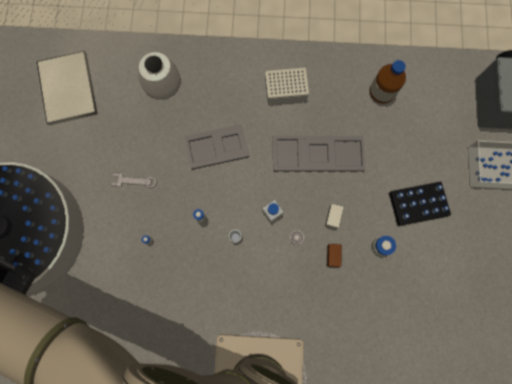

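```bash
cat > h.py <<'E'
import numpy as np, cv2
from scipy.spatial.transform import Rotation as R
from bench import r
def pix(n,p):
    c=r.calibration(n); q=R.from_quat(c["orientation"]).inv().apply(np.atleast_2d(p)-c["xyz"])
    return np.c_[c["cx"]+c["fx"]*q[:,0]/-q[:,2], c["cy"]+c["fy"]*q[:,1]/q[:,2]]
def ray(n,uv):
    c=r.calibration(n); uv=np.atleast_2d(uv).astype(float)
    d=np.c_[(uv[:,0]-c["cx"])/c["fx"],-(uv[:,1]-c["cy"])/c["fy"],-np.ones(len(uv))]
    return c["xyz"],R.from_quat(c["orientation"]).apply(d)
def plane(n,uv,z):
    o,d=ray(n,uv); return o+d*((z-o[2])/d[:,2])[:,None]
def tri(a,b):
    o1,d1=ray("scene",a);o2,d2=ray("top",b);d1=d1[0]/np.linalg.norm(d1);d2=d2[0]/np.linalg.norm(d2)
    s=np.linalg.lstsq(np.c_[d1,-d2],o2-o1,rcond=None)[0]
    p,q=o1+s[0]*d1,o2+s[1]*d2; return (p+q)/2,np.linalg.norm(p-q)
def blobs(img,m,amin):
    n,l,s,c=cv2.connectedComponentsWithStats(m.astype(np.uint8)); 
    return [(c[i].round(1).tolist(),s[i].tolist()) for i in range(1,n) if s[i,4]>=amin]
E
python3 - <<'E'
import cv2
t=cv2.imread("pics/top0.png");s=cv2.imread("pics/scene0.png")
cv2.imwrite("pics/t1.png",cv2.resize(t[110:270,110:420],(775,400),interpolation=cv2.INTER_CUBIC))
cv2.imwrite("pics/s1.png",cv2.resize(s[120:280,90:410],(800,400),interpolation=cv2.INTER_CUBIC))
from h import *
print(pix("top",[[0,0,0],[.5,0,0],[.6,.2,0]]),pix("scene",[[0,0,0],[.5,0,0]]))
for n,im in(("top",t),("scene",s)):
    h=cv2.cvtColor(im,cv2.COLOR_BGR2HSV)
    m=(h[...,0]>100)&(h[...,0]<125)&(h[...,1]>120)&(h[...,2]>50)
    print(n,blobs(im,m,20))
    m=(h[...,2]<110)&(h[...,1]<40)
    print('dark',blobs(im,m,100))
    m=(h[...,2]>170)&(h[...,1]<60); print('white',[b for b in blobs(im,m,30) if b[1][4]<2000])
E
```

```text
[[257.75185186 381.87002644]
 [266.99786468 195.3499381 ]
 [200.11276016 158.11836617]] [[318.65118579 129.16664921]
 [242.98293103 202.27998842]]
top [([398.1, 66.5], [392, 61, 13, 12, 121]), ([4.5, 168.0], [2, 166, 6, 5, 26]), ([2.2, 179.9], [0, 177, 6, 6, 28]), ([14.7, 196.9], [12, 195, 6, 5, 24]), ([35.8, 200.2], [34, 198, 5, 5, 20]), ([272.9, 208.5], [269, 204, 9, 10, 75]), ([24.4, 208.0], [22, 206, 6, 5, 25]), ([198.4, 214.6], [194, 210, 9, 10, 37]), ([27.6, 222.7], [25, 220, 6, 6, 29]), ([23.3, 238.4], [21, 236, 6, 6, 29]), ([385.2, 245.2], [376, 236, 20, 19, 184]), ([35.7, 241.9], [33, 240, 6, 5, 22]), ([11.9, 251.0], [9, 249, 7, 5, 28]), ([26.7, 254.5], [24, 252, 6, 6, 30]), ([36.9, 261.5], [35, 259, 5, 6, 24])]
dark [([493.8, 96.5], [474, 51, 38, 83, 2426]), ([287.2, 100.5], [266, 95, 43, 12, 313]), ([230.4, 138.7], [220, 132, 22, 21, 152]), ([199.0, 143.5], [187, 134, 30, 29, 225]), ([292.4, 144.6], [276, 137, 32, 31, 224]), ([335.8, 155.4], [273, 136, 92, 37, 1165]), ([495.1, 144.7], [479, 142, 33, 7, 159]), ([219.1, 162.4], [191, 155, 59, 16, 210]), ([28.0, 225.0], [0, 1
[... 2971 characters left out ...]
132, 86, 957]), ([316.5, 329.4], [299, 314, 36, 34, 882]), ([460.9, 368.4], [443, 358, 69, 26, 226])]
white [([284.1, 37.6], [264, 32, 37, 12, 276]), ([437.0, 56.2], [357, 44, 155, 25, 1291]), ([303.7, 133.7], [275, 114, 67, 33, 490]), ([350.2, 122.3], [342, 117, 19, 12, 130]), ([34.5, 154.2], [22, 149, 26, 11, 71]), ([194.7, 162.4], [184, 157, 23, 12, 127]), ([245.9, 174.3], [237, 170, 18, 8, 75]), ([491.5, 214.0], [482, 182, 30, 63, 209]), ([135.0, 262.1], [97, 241, 75, 43, 1238]), ([387.9, 254.5], [363, 244, 47, 20, 189]), ([415.2, 263.8], [409, 258, 17, 14, 89]), ([316.2, 340.3], [286, 311, 61, 52, 1494]), ([478.7, 374.1], [450, 360, 62, 24, 1068]), ([8.4, 376.4], [0, 362, 27, 22, 266])]
```

View pics/t1.png

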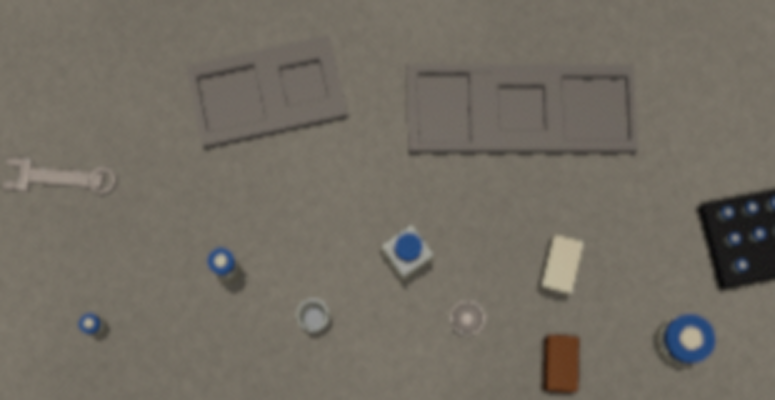

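View pics/s1.png

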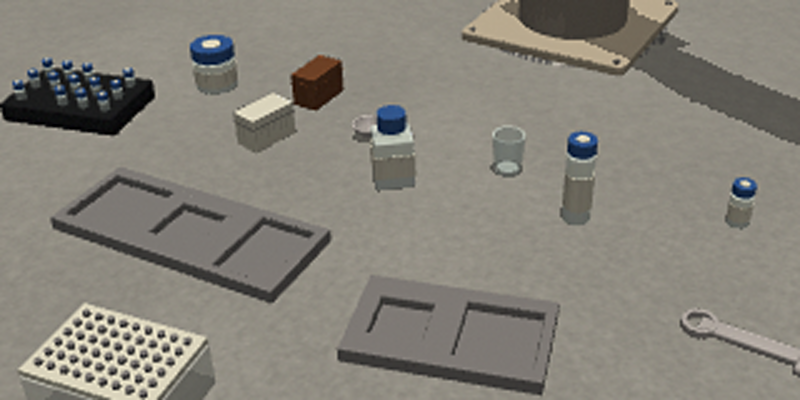

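Run:
```python
from h import *
s=r.read_state();M=R.from_quat(s["eef_rot"]).as_matrix();print(M.round(3))
t=cv2.imread("pics/top0.png");sc=cv2.imread("pics/scene0.png")
# caps
for n,a,b,z in(("jar",[174.4,139.9],[385.2,245.2],.056),("tall",[322.5,178],[198.4,214.6],.092),("small",[387.1,195],[146,239.5],.046),("bottle",[246,167.5],[272.9,208.5],.082)):
    p,e=tri(a,b); print(n,"tri",p.round(4),round(e,4),"topplane",plane("top",b,z)[0].round(4),"scene at cap mid",plane("scene",a,z-.006)[0].round(4))
L=cv2.cvtColor(cv2.GaussianBlur(t,(3,3),0),cv2.COLOR_BGR2LAB).astype(int)
for p in((145,195),(140,265),(160,350),(180,300),(150,320),(140,212)): print(p,L[p])
B=L[...,2]
m=((B<131)).astype(np.uint8)*255
cv2.imwrite("pics/bm.png",cv2.resize(m,(800,600)))
# white box / bottle body / brown
h=cv2.cvtColor(t,cv2.COLOR_BGR2HSV)
for name,mm,z in(("white",(h[...,2]>150)&(h[...,1]<90),.042),("brown",(h[...,1]>140)&(h[...,0]<15)&(h[...,2]>60),.042)):
    n,l,st,c=cv2.connectedComponentsWithStats(mm.astype(np.uint8))
    for i in range(1,n):
        if st[i,4]>100 and 180<c[i][1]<280:
            ct=cv2.findContours((l==i).astype(np.uint8),0,1)[0][0]
            P=plane("top",ct[:,0,:],z)[:,:2]*1000
            print(name,c[i],st[i],cv2.minAreaRect(P.astype(np.float32)),plane("top",c[i],z))
```

```text
[[-0.     0.392  0.92 ]
 [-0.001  0.92  -0.392]
 [-1.    -0.001  0.   ]]
jar tri [ 0.3719 -0.3238  0.0461] 0.0025 topplane [ 0.3701 -0.3198  0.056 ] scene at cap mid [ 0.378  -0.3196  0.05  ]
tall tri [0.421  0.1795 0.0829] 0.0014 topplane [0.4193 0.1789 0.092 ] scene at cap mid [0.4261 0.1805 0.086 ]
small tri [0.3518 0.3221 0.0387] 0.001 topplane [0.351  0.3208 0.046 ] scene at cap mid [0.354  0.3219 0.04  ]
bottle tri [ 0.4503 -0.017   0.0727] 0.0023 topplane [ 0.4481 -0.0157  0.082 ] scene at cap mid [ 0.4554 -0.0151  0.076 ]
(145, 195) [114 129 133]
(140, 265) [122 128 136]
(160, 350) [112 130 133]
(180, 300) [122 128 136]
(150, 320) [113 129 133]
(140, 212) [112 129 133]
white [ 47.63679245 202.47169811] [  0 162  68 106 212] ((433.7418212890625, 617.0355224609375), (332.84393310546875, 111.36164093017578), 33.1084098815918) [[0.43795823 0.60340472 0.042     ]]
white [334.75903614 214.97991968] [327 204  16  23 249] ((446.8414001464844, -186.98634338378906), (31.649927139282227, 58.32063674926758), 77.33708953857422) [[ 0.4465869  -0.18690119  0.042     ]]
brown [334.40229885 255.15708812] [328 245  13  22 261] ((336.8131408691406, -186.69448852539062), (56.61675262451172, 32.3232307434082), 1.0982329845428467) [[ 0.33740165 -0.1876839   0.042     ]]
```

View pics/bm.png

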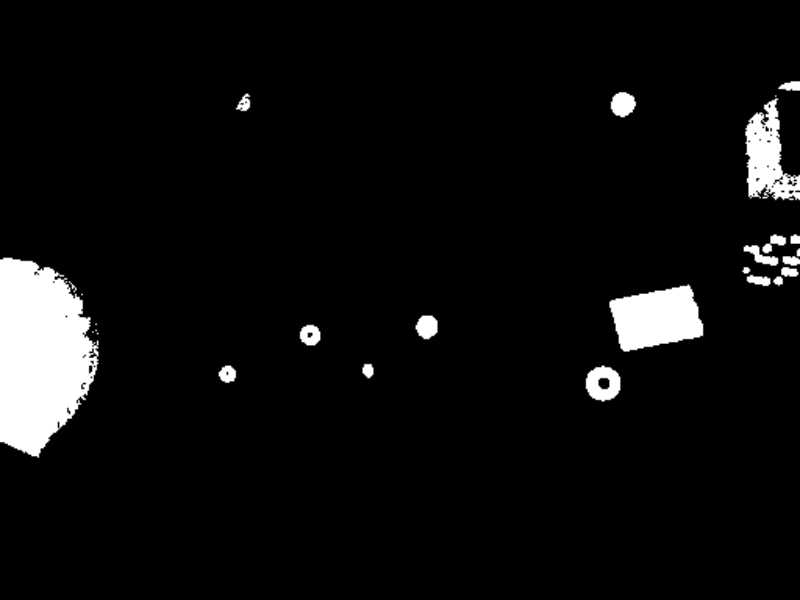

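Run:
```python
from h import *
t=cv2.imread("pics/top0.png")
L=cv2.cvtColor(cv2.GaussianBlur(t,(5,5),0),cv2.COLOR_BGR2LAB).astype(int)
m=(L[...,2]<=134).astype(np.uint8)
m=cv2.morphologyEx(m,cv2.MORPH_OPEN,np.ones((3,3)));m=cv2.morphologyEx(m,cv2.MORPH_CLOSE,np.ones((5,5)))
out=t.copy()
for c in cv2.findContours(m,0,1)[0]:
    x,y,w,h=cv2.boundingRect(c)
    if w*h>1000 and 120<y<150 and 180<x<380:
        P=plane("top",c[:,0,:],.012)[:,:2]*1000
        print((x,y,w,h),cv2.minAreaRect(P.astype(np.float32)));cv2.drawContours(out,[c],-1,(0,0,255),1)
# bottle body: bright low-sat around cap
h=cv2.cvtColor(t,cv2.COLOR_BGR2HSV)
s=out[115:265,170:410];cv2.imwrite("pics/tc.png",cv2.resize(s,None,fx=3.3,fy=3.3,interpolation=cv2.INTER_CUBIC))
b=t[190:235,250:300];cv2.imwrite("pics/bot.png",cv2.resize(b,None,fx=12,fy=12,interpolation=cv2.INTER_CUBIC))
```

```text
(272, 134, 94, 39) ((631.162353515625, -142.11807250976562), (114.66329193115234, 268.7265930175781), 3.1435108184814453)
(185, 124, 64, 46) ((634.60791015625, 154.4044189453125), (111.99425506591797, 175.58697509765625), 15.714125633239746)
```

View pics/tc.png

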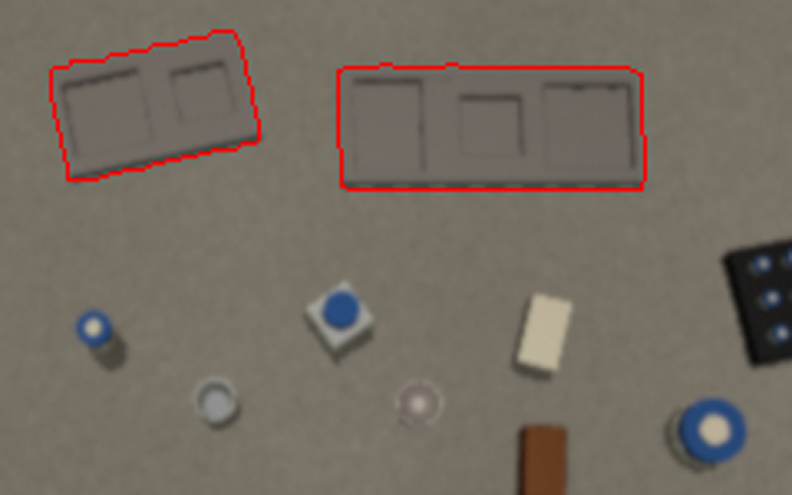

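View pics/bot.png

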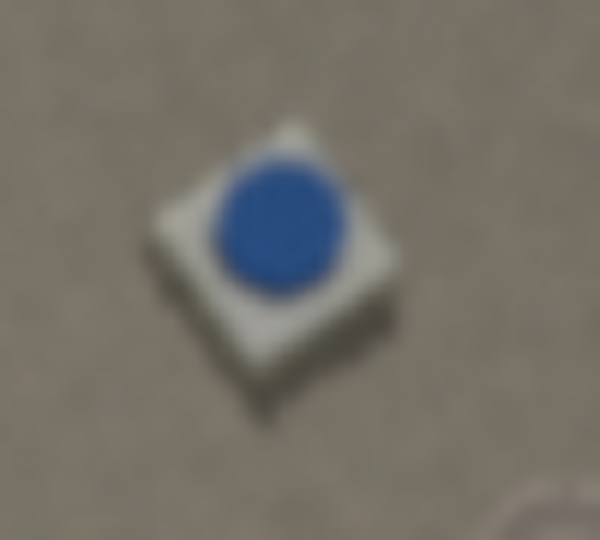

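```bash
cat >> h.py <<'E'
T3=(np.array([.634,-.142]),np.radians(3.1)); T2=(np.array([.637,.1545]),np.radians(15.7))
def tl(T,x,y,z):
    c,s=np.cos(T[1]),np.sin(T[1]); return np.array([T[0][0]+c*x-s*y,T[0][1]+s*x+c*y,z])
def box(T,cx,cy,w,h,z): return [tl(T,cx+a*w/2,cy+b*h/2,z) for a,b in((-1,-1),(1,-1),(1,1),(-1,1))]
def rects(): return [(T3,0,0,.104,.264),(T3,0,.09,.084,.06),(T3,0,0,.054,.054),(T3,0,-.086,.076,.076),(T2,0,0,.1,.172),(T2,0,.042,.068,.068),(T2,0,-.044,.048,.048)]
E
python3 - <<'E'
from h import *
q=np.array([[292,125],[155,225],[262,370],[395,255]])/12+[250,190]
P=plane("top",q,.058);print(P.round(4),P.mean(0)); e=np.diff(np.r_[P,P[:1]],axis=0)[:,:2];print(np.linalg.norm(e,axis=1),np.degrees(np.arctan2(e[:,1],e[:,0])))
for n,f,x0,x1,y0,y1 in(("top",5,180,370,120,180),("scene",3.5,100,325,180,285)):
    im=cv2.imread(f"pics/{n}0.png")[y0:y1,x0:x1];im=cv2.resize(im,None,fx=f,fy=f,interpolation=cv2.INTER_CUBIC)
    for T,a,b,w,h in rects():
        p=(pix(n,box(T,a,b,w,h,.014))-[x0,y0]+.5)*f
        cv2.polylines(im,[p.astype(int)],True,(0,0,255),1)
    im=im[:, :800] if n=="scene" else cv2.resize(im,None,fx=.8,fy=.8)
    cv2.imwrite(f"pics/ov_{n}.png",im)
E
```

```text
[[ 0.4749 -0.0194  0.058 ]
 [ 0.4502  0.0104  0.058 ]
 [ 0.4186 -0.0152  0.058 ]
 [ 0.4463 -0.044   0.058 ]] [ 0.44749472 -0.01706309  0.058     ]
[0.03870997 0.04072148 0.03994737 0.03762841] [ 129.58838386 -140.99633447  -45.96448399   40.65668933]
```

View pics/ov_top.png

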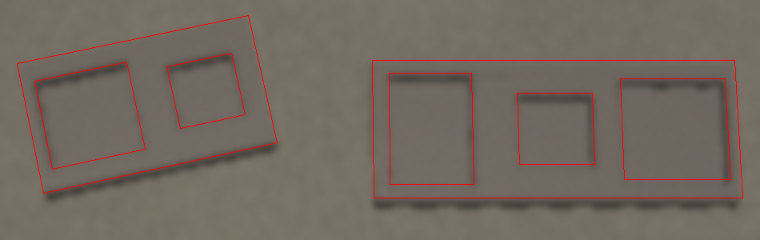

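View pics/ov_scene.png

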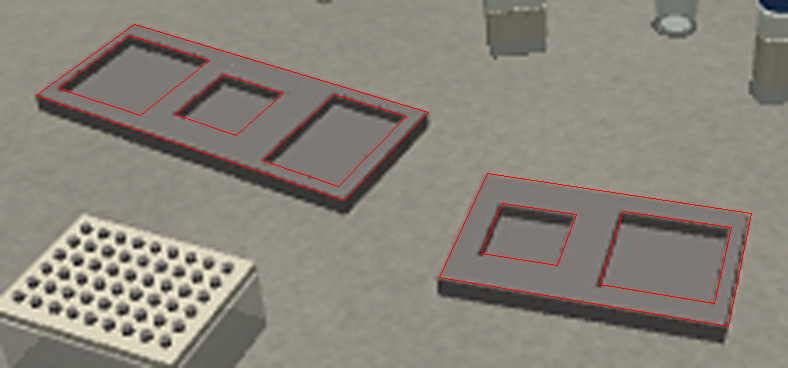

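```bash
cat >> h.py <<'E'
def go(x,y,z,yaw):
    s=r.read_state();M=R.from_quat(s["eef_rot"]).as_matrix()
    d=M.T@(np.array([x,y,z])-s["ee_pos"])*100
    cur=np.degrees(np.arctan2(M[1,1],M[0,1])); dy=(cur-yaw+90)%180-90
    print("t",round(s["time"],2),"pos",np.round(s["ee_pos"],4),"yaw",round(cur,1),"j7",round(s["joint_positions"][6],2),"w",round(s["width"],4),"F",np.round(s["ft_force"],1),"tilt",M[:,0].round(3))
    print("MOVE",d.round(2),"twist",round(dy/5,2),"len",round(np.linalg.norm(d),1))
E
python3 - <<'E'
from h import *
for n,v in dict(bot=tl(T2,0,.042,.044),small=tl(T2,0,-.044,0),sept=tl(T3,0,.09,0),tall=tl(T3,0,0,0),jar=tl(T3,0,-.086,0)).items(): print(n,v.round(4))
go(.449,-.0165,.15,41)
E
```

```text
bot [0.6256 0.1949 0.044 ]
small [0.6489 0.1121 0.    ]
sept [ 0.6291 -0.0521  0.    ]
tall [ 0.634 -0.142  0.   ]
jar [ 0.6387 -0.2279  0.    ]
t 0.1 pos [0.2449 0.5747 0.2409] yaw 66.9 j7 -0.09 w 0.0869 F [-0.1  0.3 -1. ] tilt [-0.    -0.001 -1.   ]
MOVE [  9.15 -46.38  41.95] twist 5.18 len 63.2
```

Call:
drive_tool --pt "4 -23 21 2.6" --pt "4 -23 21 2.6" --pt "4 -23 21 2.6" --pt "4 -23 21 2.6" --pt "4 -23 21 2.6" --pt "4 -23 21 2.6" --pt "4 -23 21 2.6" --pt "4 -23 21 2.6" --pt "9 -46.4 42 5.2" --pt "9 -46.4 42 5.2" --pt "9 -46.4 42 5.2" --pt "9 -46.4 42 5.2" --pt "9 -46.4 42 5.2" --pt "9 -46.4 42 5.2" --pt "9 -46.4 42 5.2" --pt "9 -46.4 42 5.2" --pt "9 -46.4 42 5.2" --pt "9 -46.4 42 5.2" --pt "9 -46.4 42 5.2" --pt "9 -46.4 42 5.2" --grip 0 --force 15

```text
time: 1.77
ee_pos: [0.4493, -0.0153, 0.1515]
eef_rot: [0.293, 0.644, -0.293, 0.643]
ft_force: [-0.1, 0.2, -0.0]
width: 0.0874
```

Run:
```python
from h import *
go(.449,-.0165,.040,41)
for n in("scene","top"):
    cv2.imwrite(f"pics/{n}1.png",cv2.cvtColor(r.camera(n),cv2.COLOR_RGB2BGR))
s=cv2.imread("pics/scene1.png")[100:250,150:400];t=cv2.imread("pics/top1.png")[150:300,170:420]
cv2.imwrite("pics/c1.png",cv2.resize(np.vstack([s,t]),None,fx=2,fy=2,interpolation=cv2.INTER_CUBIC))
```

```text
t 1.77 pos [ 0.4493 -0.0153  0.1515] yaw 41.0 j7 0.66 w 0.0874 F [-0.1  0.2 -0. ] tilt [-0.  0. -1.]
MOVE [11.15 -0.1   0.08] twist 0.01 len 11.2
```

View pics/c1.png

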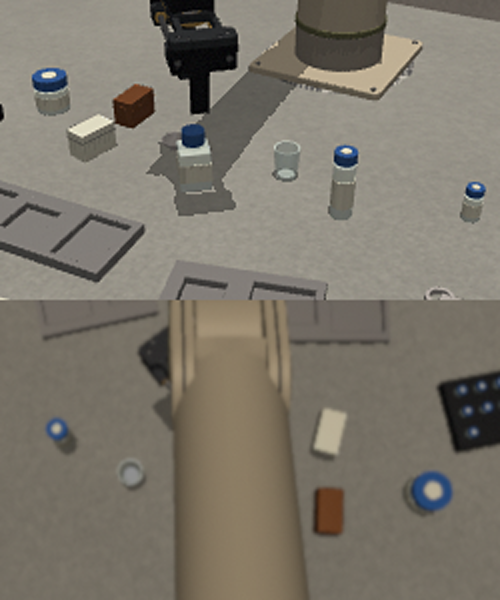

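Call:
drive_tool --pt "2 -0.1 0.1 0" --pt "4 -0.1 0.1 0" --pt "6 -0.1 0.1 0" --pt "8 -0.1 0.1 0" --pt "9.5 -0.1 0.1 0" --pt "10.5 -0.1 0.1 0" --pt "11 -0.1 0.1 0" --pt "11 -0.1 0.1 0" --pt "11 -0.1 0.1 0"

```text
time: 2.62
ee_pos: [0.4497, -0.0177, 0.042]
eef_rot: [0.294, 0.643, -0.293, 0.643]
ft_force: [-0.2, -0.4, 0.2]
width: 0.0868
```

Call:
drive_tool --pt "0 0 0 0" --pt "0 0 0 0" --pt "0 0 0 0" --pt "0 0 0 0" --pt "0 0 0 0" --pt "0 0 0 0" --pt "0 0 0 0" --pt "0 0 0 0" --grip 255

```text
time: 3.28
ee_pos: [0.4495, -0.0178, 0.0416]
eef_rot: [0.294, 0.643, -0.294, 0.643]
ft_force: [-0.1, -0.4, -0.2]
width: 0.0423
```

Call:
drive_tool --pt "-2 0 0 0" --pt "-5 0 0 0" --pt "-8 0 0 0" --pt "-10 0 0 0" --pt "-10 0 0 0" --pt "-10 0 0 0"

```text
time: 3.78
ee_pos: [0.4499, -0.0177, 0.1422]
eef_rot: [0.294, 0.643, -0.293, 0.644]
ft_force: [-0.2, 0.4, -1.6]
width: 0.0419
```

Run:
```python
from h import *
go(.6256,.1949,.13,15.7)
```

```text
t 3.78 pos [ 0.4499 -0.0177  0.1422] yaw 40.9 j7 0.67 w 0.0419 F [-0.2  0.4 -1.6] tilt [ 0.002  0.001 -1.   ]
MOVE [ 1.27 27.2  -4.55] twist 5.05 len 27.6
```

Call:
drive_tool --pt "0 3 -0.5 0.5" --pt "0 6 -1 1.1" --pt "0 9 -1.5 1.7" --pt "0 12 -2 2.2" --pt "0 15 -2.5 2.8" --pt "0 18 -3 3.4" --pt "0 21 -3.5 3.9" --pt "0 24 -4 4.5" --pt "0 26 -4.4 4.9" --pt "0 27.2 -4.6 5.1" --pt "0 27.2 -4.6 5.1" --pt "0 27.2 -4.6 5.1" --pt "0 27.2 -4.6 5.1"

```text
time: 4.87
ee_pos: [0.624, 0.1936, 0.1404]
eef_rot: [0.428, 0.563, -0.429, 0.562]
ft_force: [0.6, -0.6, -2.0]
width: 0.0421
```

Run:
```python
from h import *
go(.6256,.1949,.047,15.7)
```

```text
t 4.87 pos [0.624  0.1936 0.1404] yaw 15.4 j7 0.06 w 0.0421 F [ 0.6 -0.6 -2. ] tilt [-0.002 -0.001 -1.   ]
MOVE [ 9.34  0.21 -0.1 ] twist -0.06 len 9.3
```

Call:
drive_tool --pt "2 0.2 -0.1 0" --pt "4 0.2 -0.1 0" --pt "6 0.2 -0.1 0" --pt "7.5 0.2 -0.1 0" --pt "8.5 0.2 -0.1 0" --pt "9 0.2 -0.1 0" --pt "9.3 0.2 -0.1 0" --pt "9.5 0.2 -0.1 0" --pt "9.5 0.2 -0.1 0" --pt "9.5 0.2 -0.1 0"

```text
time: 5.7
ee_pos: [0.6269, 0.1966, 0.0473]
eef_rot: [0.429, 0.562, -0.428, 0.563]
ft_force: [-0.4, 0.3, -0.5]
width: 0.0422
```

Run:
```python
from h import *
go(.6256,.1949,.047,15.7)
s=r.camera("scene");t=r.camera("top")
cv2.imwrite("pics/c2.png",cv2.resize(cv2.cvtColor(np.vstack([s[150:290,180:430],t[90:230,150:400]]),4),None,fx=2,fy=2,interpolation=cv2.INTER_CUBIC))
```

```text
t 5.7 pos [0.6269 0.1966 0.0473] yaw 15.4 j7 0.1 w 0.0422 F [-0.4  0.3 -0.5] tilt [ 0.001  0.001 -1.   ]
MOVE [ 0.03 -0.17  0.13] twist -0.06 len 0.2
```

View pics/c2.png

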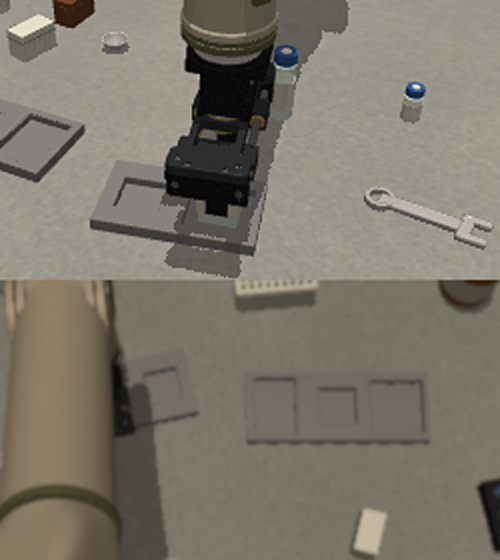

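Call:
drive_tool --pt "0.1 0 0 0" --pt "0.1 0 0 0" --pt "0.1 0 0 0"

```text
time: 6.05
ee_pos: [0.6266, 0.1966, 0.0457]
eef_rot: [0.429, 0.563, -0.428, 0.563]
ft_force: [-0.0, -0.0, -0.5]
width: 0.042
```

Call:
drive_tool --pt "0.1 0 0 0" --pt "0 0 0 0" --pt "0 0 0 0" --pt "0 0 0 0" --pt "0 0 0 0" --pt "0 0 0 0" --pt "-2 0 0 0" --pt "-5 0 0 0" --pt "-9 0 0 0" --pt "-12 0 0 0" --pt "-12 0 0 0" --pt "-12 0 0 0" --grip 0

```text
time: 7.05
ee_pos: [0.6275, 0.1968, 0.1676]
eef_rot: [0.43, 0.562, -0.427, 0.563]
ft_force: [-0.1, -0.1, -0.5]
width: 0.087
```

Run:
```python
from h import *
go(.352,.3215,.13,42)
s=r.camera("scene");t=r.camera("top")
cv2.imwrite("pics/c3.png",cv2.resize(cv2.cvtColor(np.vstack([s[150:290,180:430],t[90:230,150:400]]),4),None,fx=2,fy=2,interpolation=cv2.INTER_CUBIC))
```

```text
t 7.05 pos [0.6275 0.1968 0.1676] yaw 15.4 j7 0.06 w 0.087 F [-0.1 -0.1 -0.5] tilt [ 0.003  0.002 -1.   ]
MOVE [  3.69 -23.25 -19.34] twist -5.32 len 30.5
```

View pics/c3.png

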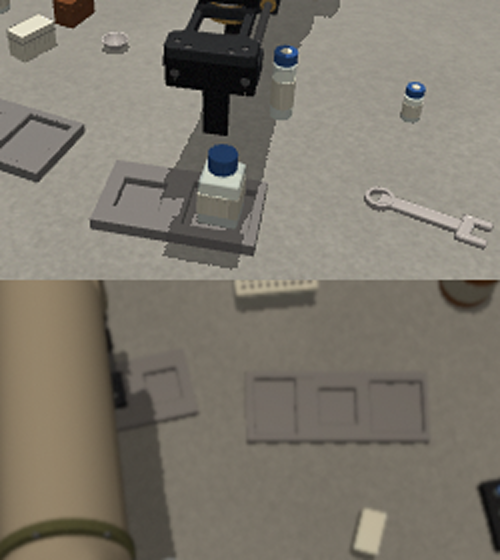

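Call:
drive_tool --pt "0 -2.5 -2 -0.6" --pt "0 -5 -4 -1.1" --pt "0.5 -7.5 -6 -1.7" --pt "0.8 -10 -8 -2.3" --pt "1.2 -12.5 -10.5 -2.9" --pt "1.6 -15 -12.5 -3.4" --pt "2 -17.5 -14.5 -4" --pt "2.5 -20 -16.5 -4.6" --pt "3 -22 -18.3 -5" --pt "3.5 -23 -19.2 -5.3" --pt "3.7 -23.2 -19.3 -5.3" --pt "3.7 -23.2 -19.3 -5.3" --pt "3.7 -23.2 -19.3 -5.3"

```text
time: 8.23
ee_pos: [0.3525, 0.32, 0.1282]
eef_rot: [0.288, 0.645, -0.289, 0.646]
ft_force: [0.5, -0.6, 0.7]
width: 0.087
```

Run:
```python
from h import *
go(.352,.3215,.034,42)
s=r.camera("scene");t=r.camera("top")
cv2.imwrite("pics/c4.png",cv2.resize(cv2.cvtColor(np.vstack([s[100:260,230:480],t[120:280,70:320]]),4),None,fx=1.8,fy=1.8,interpolation=cv2.INTER_CUBIC))
```

```text
t 8.23 pos [0.3525 0.32   0.1282] yaw 41.8 j7 -0.07 w 0.087 F [ 0.5 -0.6  0.7] tilt [ 0.    -0.001 -1.   ]
MOVE [ 9.42  0.07 -0.15] twist -0.04 len 9.4
```

View pics/c4.png

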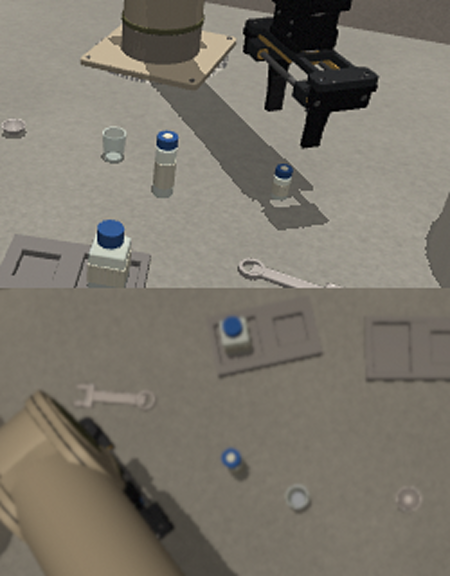

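Call:
drive_tool --pt "2 0.1 -0.1 0" --pt "4 0.1 -0.1 0" --pt "6 0.1 -0.1 0" --pt "7.5 0.1 -0.1 0" --pt "8.5 0.1 -0.1 0" --pt "9.2 0.1 -0.1 0" --pt "9.4 0.1 -0.1 0" --pt "9.4 0.1 -0.1 0" --pt "9.4 0.1 -0.1 0"

```text
time: 9.08
ee_pos: [0.3521, 0.3226, 0.0352]
eef_rot: [0.289, 0.646, -0.288, 0.646]
ft_force: [0.2, 0.6, -1.0]
width: 0.0872
```

Run:
```python
from h import *
go(.352,.3215,.034,42)
s=r.camera("scene")
cv2.imwrite("pics/c5.png",cv2.resize(cv2.cvtColor(s[150:230,330:450],4),None,fx=5,fy=5,interpolation=cv2.INTER_CUBIC))
```

```text
t 9.08 pos [0.3521 0.3226 0.0352] yaw 41.9 j7 -0.03 w 0.0872 F [ 0.2  0.6 -1. ] tilt [ 0.001  0.001 -1.   ]
MOVE [ 0.12 -0.08  0.08] twist -0.02 len 0.2
```

View pics/c5.png

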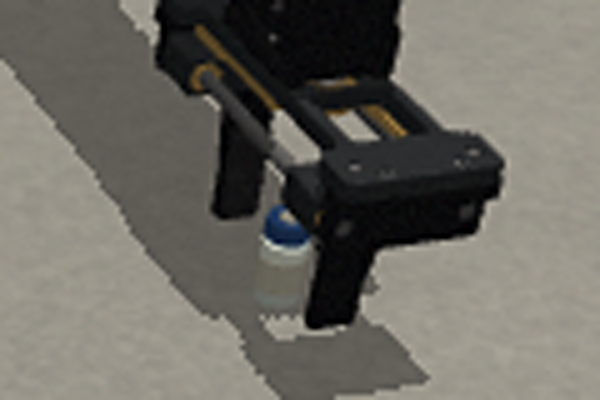

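Vial sits between the fingers; close.

Call:
drive_tool --pt "0 0 0 0" --pt "0 0 0 0" --pt "0 0 0 0" --pt "0 0 0 0" --pt "0 0 0 0" --pt "0 0 0 0" --pt "0 0 0 0" --pt "0 0 0 0" --pt "0 0 0 0" --pt "0 0 0 0" --grip 255 --force 12

```text
time: 9.97
ee_pos: [0.3515, 0.3223, 0.0345]
eef_rot: [0.288, 0.646, -0.288, 0.646]
ft_force: [0.5, -0.7, 0.2]
width: 0.0283
```

Call:
drive_tool --pt "-1 0 0 0" --pt "-3 0 0 0" --pt "-6 0 0 0" --pt "-9 0 0 0" --pt "-10 0 0 0" --pt "-10 0 0 0" --pt "-10 0 0 0"

```text
time: 10.55
ee_pos: [0.3516, 0.3224, 0.1349]
eef_rot: [0.288, 0.646, -0.288, 0.646]
ft_force: [-0.4, -0.3, 0.2]
width: 0.0213
```

Run:
```python
from h import *
go(.6489,.1121,.17,15.7)
s=r.camera("scene")
cv2.imwrite("pics/c6.png",cv2.resize(cv2.cvtColor(s[100:230,330:450],4),None,fx=4,fy=4,interpolation=cv2.INTER_CUBIC))
```

```text
t 10.55 pos [0.3516 0.3224 0.1349] yaw 41.9 j7 -0.08 w 0.0213 F [-0.4 -0.3  0.2] tilt [ 0.001  0.001 -1.   ]
MOVE [-3.52  8.07 35.51] twist 5.25 len 36.6
```

View pics/c6.png

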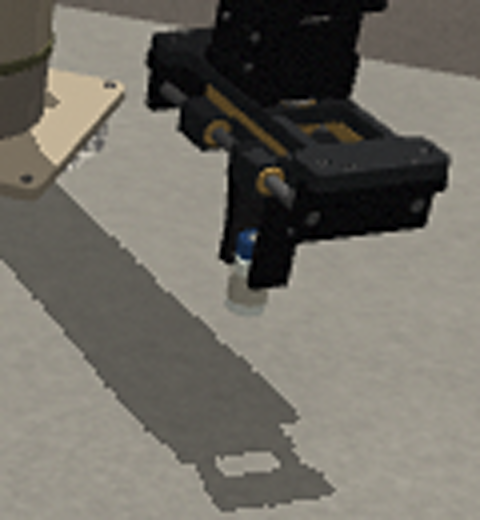

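Call:
drive_tool --pt "-1 0.6 2.5 0.4" --pt "-2 1.3 5.5 0.8" --pt "-3.5 2 8.5 1.3" --pt "-3.5 2.7 12 1.8" --pt "-3.5 3.4 15 2.2" --pt "-3.5 4.1 18 2.7" --pt "-3.5 4.8 21 3.1" --pt "-3.5 5.5 24 3.6" --pt "-3.5 6.2 27 4" --pt "-3.5 6.9 30 4.5" --pt "-3.5 7.5 33 4.9" --pt "-3.5 7.9 34.8 5.1" --pt "-3.5 8.1 35.5 5.2" --pt "-3.5 8.1 35.5 5.2" --pt "-3.5 8.1 35.5 5.2" --pt "-3.5 8.1 35.5 5.2"

```text
time: 11.93
ee_pos: [0.6479, 0.1137, 0.1689]
eef_rot: [0.425, 0.565, -0.425, 0.564]
ft_force: [-0.5, -0.5, -0.6]
width: 0.0216
```

Run:
```python
from h import *
go(.6489,.1121,.045,15.7)
```

```text
t 11.93 pos [0.6479 0.1137 0.1689] yaw 16.0 j7 0.22 w 0.0216 F [-0.5 -0.5 -0.6] tilt [-0.001  0.001 -1.   ]
MOVE [12.39  0.06  0.2 ] twist 0.07 len 12.4
```

Call:
drive_tool --pt "2 0.1 0.2 0" --pt "4.5 0.1 0.2 0" --pt "7 0.1 0.2 0" --pt "9 0.1 0.2 0" --pt "10.5 0.1 0.2 0" --pt "11.5 0.1 0.2 0" --pt "12.2 0.1 0.2 0" --pt "12.4 0.1 0.2 0" --pt "12.4 0.1 0.2 0" --pt "12.4 0.1 0.2 0"

```text
time: 12.77
ee_pos: [0.6508, 0.1113, 0.0464]
eef_rot: [0.426, 0.564, -0.425, 0.565]
ft_force: [0.2, -0.4, -0.6]
width: 0.0215
```

Call:
drive_tool --pt "0.2 0 0 0" --pt "0.4 0 0 0" --pt "0.5 0 0 0" --pt "0.5 0 0 0" --pt "0.5 0 0 0"

```text
time: 13.18
ee_pos: [0.6513, 0.1108, 0.043]
eef_rot: [0.427, 0.564, -0.425, 0.565]
ft_force: [-6.2, -0.7, 15.3]
width: 0.0217
```

Run:
```python
from h import *
go(.6489,.1121,.039,15.7)
s=r.camera("scene")
cv2.imwrite("pics/c7.png",cv2.resize(cv2.cvtColor(s[170:290,200:340],4),None,fx=5,fy=5,interpolation=cv2.INTER_CUBIC))
```

```text
t 13.18 pos [0.6513 0.1108 0.043 ] yaw 15.9 j7 0.27 w 0.0217 F [-6.2 -0.7 15.3] tilt [ 0.002  0.001 -1.   ]
MOVE [ 0.39 -0.2  -0.19] twist 0.05 len 0.5
```

View pics/c7.png

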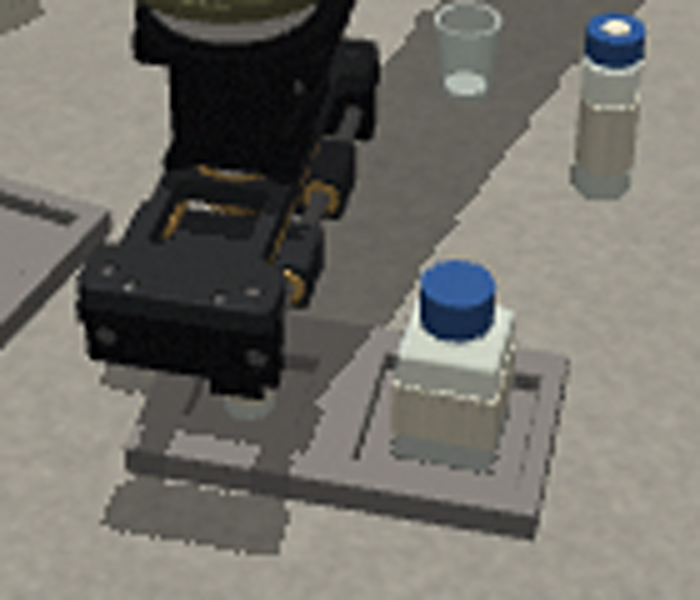

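Call:
drive_tool --pt "-0.2 0 0 0" --pt "-0.3 0 0 0" --pt "-0.3 0 0 0" --pt "-0.3 0 0 0"

```text
time: 13.57
ee_pos: [0.6505, 0.1108, 0.0435]
eef_rot: [0.426, 0.564, -0.426, 0.564]
ft_force: [0.4, -0.3, -0.7]
width: 0.0213
```

Call:
drive_tool --pt "0 0 0 0" --pt "0 0 0 0" --pt "0 0 0 0" --pt "0 0 0 0" --pt "0 0 0 0" --pt "0 0 0 0" --grip 0

```text
time: 14.07
ee_pos: [0.6505, 0.1106, 0.0435]
eef_rot: [0.426, 0.564, -0.426, 0.564]
ft_force: [1.1, -0.5, 0.1]
width: 0.0536
```

Call:
drive_tool --pt "0 0 0 0" --pt "0 0 0 0" --pt "-1 0 0 0" --pt "-3 0 0 0" --pt "-6 0 0 0" --pt "-9 0 0 0" --pt "-12 0 0 0" --pt "-12 0 0 0" --pt "-12 0 0 0"

```text
time: 14.82
ee_pos: [0.6517, 0.1107, 0.1663]
eef_rot: [0.427, 0.564, -0.425, 0.565]
ft_force: [-0.8, 0.3, -0.6]
width: 0.0868
```

Run:
```python
from h import *
go(.447,-.187,.13,77.3)
s=r.camera("scene");t=r.camera("top")
cv2.imwrite("pics/c8.png",cv2.resize(cv2.cvtColor(np.vstack([s[150:290,170:350],t[100:240,170:350]]),4),None,fx=2,fy=2,interpolation=cv2.INTER_CUBIC))
```

```text
t 14.82 pos [0.6517 0.1107 0.1663] yaw 15.9 j7 0.23 w 0.0868 F [-0.8  0.3 -0.6] tilt [ 0.004  0.001 -1.   ]
MOVE [  3.51 -27.86  23.01] twist -12.28 len 36.3
```

View pics/c8.png

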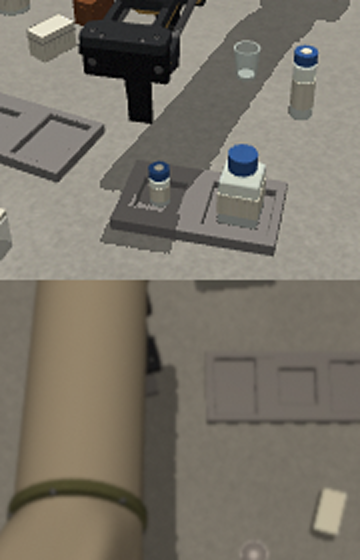

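Call:
drive_tool --pt "0 -2 1.7 -0.9" --pt "0 -4.5 3.7 -2" --pt "0.5 -7 5.8 -3" --pt "0.8 -9.5 7.8 -4" --pt "1 -12 10 -5.2" --pt "1.5 -14.5 12 -6.3" --pt "1.8 -17 14 -7.5" --pt "2.2 -19.5 16 -8.6" --pt "2.5 -22 18.2 -9.7" --pt "3 -24.5 20.2 -10.8" --pt "3.5 -27 22.3 -11.8" --pt "3.5 -27.9 23 -12.3" --pt "3.5 -27.9 23 -12.3" --pt "3.5 -27.9 23 -12.3" --pt "3.5 -27.9 23 -12.3" --pt "3.5 -27.9 23 -12.3"

```text
time: 16.25
ee_pos: [0.4459, -0.1859, 0.1282]
eef_rot: [0.077, 0.703, -0.077, 0.703]
ft_force: [-0.1, 0.2, -0.3]
width: 0.0875
```

Run:
```python
from h import *
go(.447,-.187,.034,77.3)
s=r.camera("scene");t=r.camera("top")
cv2.imwrite("pics/c9.png",cv2.resize(cv2.cvtColor(np.vstack([s[80:220,120:340],t[150:290,250:470]]),4),None,fx=2,fy=2,interpolation=cv2.INTER_CUBIC))
```

```text
t 16.25 pos [ 0.4459 -0.1859  0.1282] yaw 77.5 j7 1.73 w 0.0875 F [-0.1  0.2 -0.3] tilt [-0.  0. -1.]
MOVE [ 9.42 -0.08  0.14] twist 0.04 len 9.4
```

View pics/c9.png

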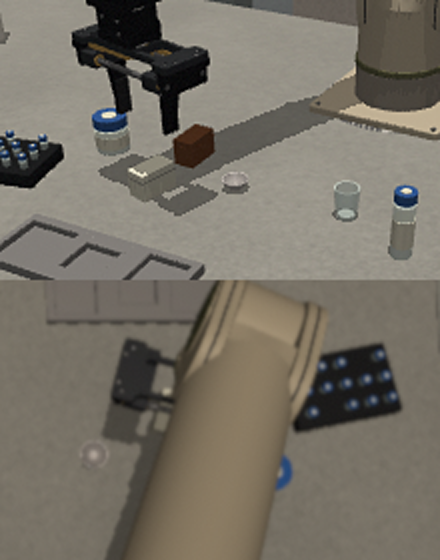

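Call:
drive_tool --pt "2 -0.1 0.1 0" --pt "4 -0.1 0.1 0" --pt "6 -0.1 0.1 0" --pt "7.5 -0.1 0.1 0" --pt "8.5 -0.1 0.1 0" --pt "9.2 -0.1 0.1 0" --pt "9.5 -0.1 0.1 0" --pt "9.5 -0.1 0.1 0" --pt "9.5 -0.1 0.1 0"

```text
time: 17.1
ee_pos: [0.4465, -0.1884, 0.0341]
eef_rot: [0.077, 0.703, -0.077, 0.703]
ft_force: [0.6, -0.6, 0.8]
width: 0.0871
```

Call:
drive_tool --pt "0 0 0 0" --pt "0 0 0 0" --pt "0 0 0 0" --pt "0 0 0 0" --pt "0 0 0 0" --pt "0 0 0 0" --pt "0 0 0 0" --pt "0 0 0 0" --pt "0 0 0 0" --pt "0 0 0 0" --pt "0 0 0 0" --pt "0 0 0 0" --grip 255 --force 12

```text
time: 18.1
ee_pos: [0.4461, -0.1883, 0.0335]
eef_rot: [0.077, 0.703, -0.077, 0.703]
ft_force: [-0.3, 0.8, 0.7]
width: 0.0336
```

Call:
drive_tool --pt "-1 0 0 0" --pt "-3 0 0 0" --pt "-6 0 0 0" --pt "-9 0 0 0" --pt "-11 0 0 0" --pt "-11 0 0 0" --pt "-11 0 0 0"

```text
time: 18.68
ee_pos: [0.4467, -0.1884, 0.1449]
eef_rot: [0.078, 0.702, -0.077, 0.704]
ft_force: [0.4, 0.4, -0.3]
width: 0.034
```

Run:
```python
from h import *
go(.6291,-.0521,.14,93.1)
s=r.camera("scene")
cv2.imwrite("pics/c10.png",cv2.resize(cv2.cvtColor(s[80:220,120:340],4),None,fx=3,fy=3,interpolation=cv2.INTER_CUBIC))
```

```text
t 18.68 pos [ 0.4467 -0.1884  0.1449] yaw 77.4 j7 1.72 w 0.034 F [ 0.4  0.4 -0.3] tilt [ 0.003  0.    -1.   ]
MOVE [ 0.54 17.28 14.83] twist -3.14 len 22.8
```

View pics/c10.png

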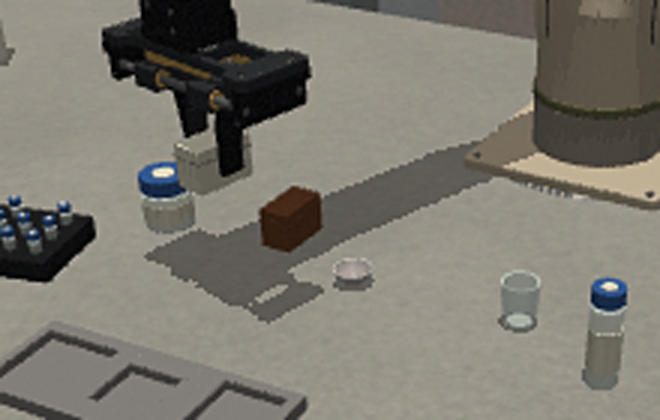

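Call:
drive_tool --pt "0 2 1.7 -0.4" --pt "0 4.5 3.8 -0.8" --pt "0 7 6 -1.3" --pt "0 9.5 8.1 -1.8" --pt "0 12 10.3 -2.2" --pt "0.2 14 12 -2.6" --pt "0.4 16 13.7 -2.9" --pt "0.5 17 14.6 -3.1" --pt "0.5 17.3 14.8 -3.1" --pt "0.5 17.3 14.8 -3.1" --pt "0.5 17.3 14.8 -3.1" --pt "0.5 17.3 14.8 -3.1"

```text
time: 19.73
ee_pos: [0.6272, -0.0531, 0.1383]
eef_rot: [-0.017, 0.707, 0.017, 0.707]
ft_force: [0.6, -1.0, -0.5]
width: 0.0341
```

Run:
```python
from h import *
go(.6291,-.0521,.040,93.1)
```

```text
t 19.73 pos [ 0.6272 -0.0531  0.1383] yaw 92.8 j7 1.78 w 0.0341 F [ 0.6 -1.  -0.5] tilt [-0.001 -0.    -1.   ]
MOVE [9.83 0.09 0.2 ] twist -0.06 len 9.8
```

Call:
drive_tool --pt "2 0.1 0.1 0" --pt "4 0.1 0.1 0" --pt "6 0.1 0.1 0" --pt "7.5 0.1 0.1 0" --pt "8.8 0.1 0.1 0" --pt "9.5 0.1 0.1 0" --pt "9.8 0.1 0.1 0" --pt "9.8 0.1 0.1 0" --pt "9.8 0.1 0.1 0"

```text
time: 20.48
ee_pos: [0.6296, -0.0509, 0.0413]
eef_rot: [-0.018, 0.706, 0.018, 0.707]
ft_force: [0.6, -0.1, -0.1]
width: 0.0338
```

Call:
drive_tool --pt "0.1 0 0 0" --pt "0.15 0 0 0" --pt "0.15 0 0 0" --pt "0.15 0 0 0"

```text
time: 20.82
ee_pos: [0.6293, -0.0506, 0.0393]
eef_rot: [-0.018, 0.707, 0.018, 0.707]
ft_force: [-0.2, 0.8, -0.6]
width: 0.0336
```

Run:
```python
from h import *
go(.6291,-.0521,.038,93.1)
s=r.camera("scene")
cv2.imwrite("pics/c11.png",cv2.resize(cv2.cvtColor(s[120:260,90:290],4),None,fx=4,fy=4,interpolation=cv2.INTER_CUBIC))
```

```text
t 20.82 pos [ 0.6293 -0.0506  0.0393] yaw 92.9 j7 1.82 w 0.0336 F [-0.2  0.8 -0.6] tilt [ 0.  0. -1.]
MOVE [ 0.13 -0.15 -0.03] twist -0.03 len 0.2
```

View pics/c11.png

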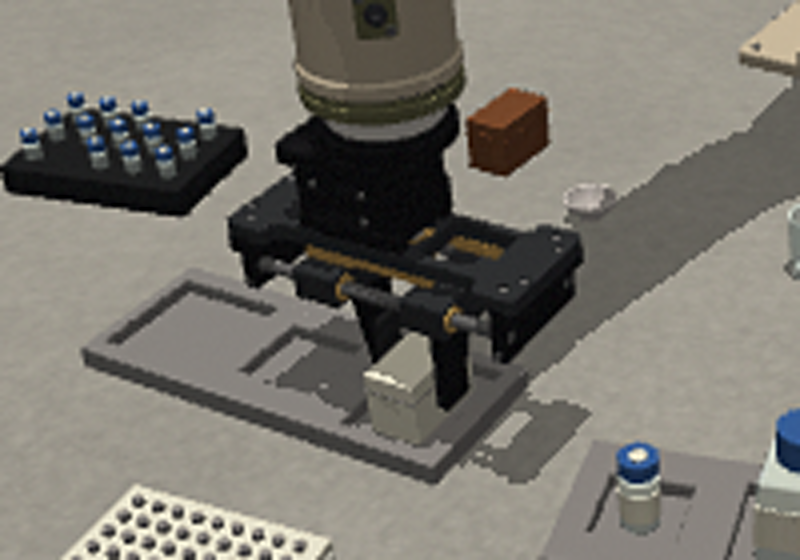

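Call:
drive_tool --pt "0.1 0 0 0" --pt "0.1 0 0 0" --pt "0.1 0 0 0"

```text
time: 21.12
ee_pos: [0.6291, -0.0506, 0.038]
eef_rot: [-0.018, 0.707, 0.018, 0.707]
ft_force: [0.5, 0.6, 0.1]
width: 0.0338
```

Call:
drive_tool --pt "0 0 0 0" --pt "0 0 0 0" --pt "0 0 0 0" --pt "0 0 0 0" --pt "0 0 0 0" --pt "0 0 0 0" --pt "0 0 0 0" --pt "-1 0 0 0" --pt "-3 0 0 0" --pt "-6 0 0 0" --pt "-9 0 0 0" --pt "-12 0 0 0" --pt "-12 0 0 0" --pt "-12 0 0 0" --grip 0

```text
time: 22.28
ee_pos: [0.6303, -0.0508, 0.1607]
eef_rot: [-0.018, 0.705, 0.018, 0.708]
ft_force: [0.8, 0.5, 0.1]
width: 0.0868
```

Run:
```python
from h import *
go(.4205,.179,.18,48)
s=r.camera("scene")
cv2.imwrite("pics/c12.png",cv2.resize(cv2.cvtColor(s[120:280,90:290],4),None,fx=3.5,fy=3.5,interpolation=cv2.INTER_CUBIC))
```

```text
t 22.28 pos [ 0.6303 -0.0508  0.1607] yaw 92.9 j7 1.77 w 0.0868 F [0.8 0.5 0.1] tilt [ 0.004  0.    -1.   ]
MOVE [ -2.01  24.02 -19.78] twist 8.98 len 31.2
```

View pics/c12.png

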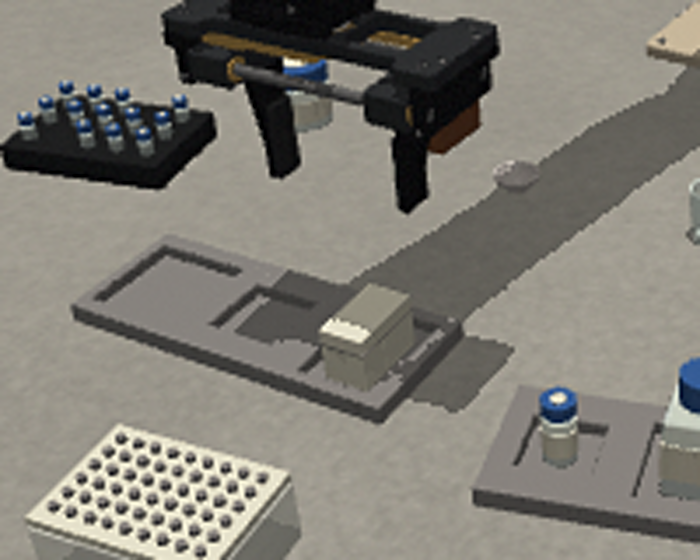

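Call:
drive_tool --pt "-1 2 -1.6 0.8" --pt "-2 4.5 -3.7 1.7" --pt "-2 7 -5.8 2.6" --pt "-2 9.5 -7.8 3.5" --pt "-2 12 -9.9 4.5" --pt "-2 14.5 -12 5.4" --pt "-2 17 -14 6.3" --pt "-2 19.5 -16 7.3" --pt "-2 21.5 -17.7 8.1" --pt "-2 23 -19 8.6" --pt "-2 23.9 -19.7 9" --pt "-2 24 -19.8 9" --pt "-2 24 -19.8 9" --pt "-2 24 -19.8 9"

```text
time: 23.5
ee_pos: [0.4195, 0.1781, 0.1776]
eef_rot: [0.253, 0.66, -0.254, 0.66]
ft_force: [0.4, -0.4, -0.5]
width: 0.0873
```

Run:
```python
from h import *
go(.4205,.179,.060,48)
s=r.camera("scene")
cv2.imwrite("pics/c13.png",cv2.resize(cv2.cvtColor(s[80:240,230:430],4),None,fx=3,fy=3,interpolation=cv2.INTER_CUBIC))
```

```text
t 23.5 pos [0.4195 0.1781 0.1776] yaw 47.9 j7 0.34 w 0.0873 F [ 0.4 -0.4 -0.5] tilt [-0.001 -0.001 -1.   ]
MOVE [11.76  0.15  0.02] twist -0.01 len 11.8
```

View pics/c13.png

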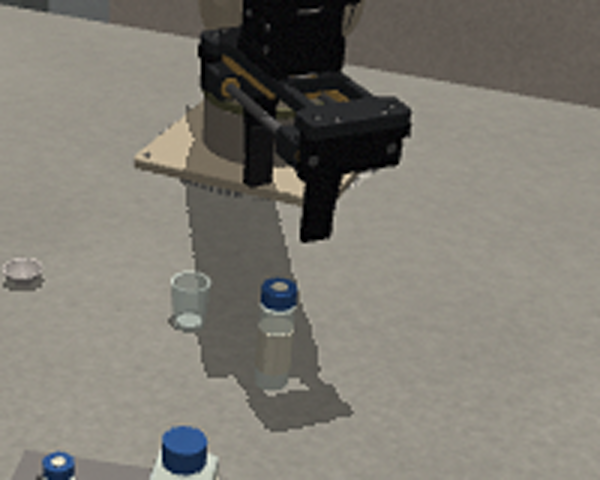

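Call:
drive_tool --pt "2 0.1 0 0" --pt "4 0.1 0 0" --pt "6 0.1 0 0" --pt "8 0.1 0 0" --pt "9.7 0.1 0 0" --pt "11 0.1 0 0" --pt "11.6 0.1 0 0" --pt "11.8 0.1 0 0" --pt "11.8 0.1 0 0"

```text
time: 24.3
ee_pos: [0.4201, 0.1792, 0.06]
eef_rot: [0.254, 0.66, -0.254, 0.66]
ft_force: [0.6, 0.6, -0.4]
width: 0.0874
```

Call:
drive_tool --pt "0 0 0 0" --pt "0 0 0 0" --pt "0 0 0 0" --pt "0 0 0 0" --pt "0 0 0 0" --pt "0 0 0 0" --pt "0 0 0 0" --pt "0 0 0 0" --pt "0 0 0 0" --pt "0 0 0 0" --pt "0 0 0 0" --pt "0 0 0 0" --pt "0 0 0 0" --pt "0 0 0 0" --grip 255 --force 12

```text
time: 25.47
ee_pos: [0.4199, 0.1798, 0.0601]
eef_rot: [0.254, 0.66, -0.254, 0.66]
ft_force: [-0.1, 0.0, 0.5]
width: 0.0281
```

Call:
drive_tool --pt "-1 0 0 0" --pt "-3 0 0 0" --pt "-6 0 0 0" --pt "-9 0 0 0" --pt "-12 0 0 0" --pt "-13 0 0 0" --pt "-13 0 0 0" --pt "-13 0 0 0"

```text
time: 26.13
ee_pos: [0.4198, 0.1797, 0.1901]
eef_rot: [0.254, 0.66, -0.254, 0.66]
ft_force: [-0.6, 1.1, -0.0]
width: 0.0277
```

Run:
```python
from h import *
go(.634,-.142,.19,3.1)
```

```text
t 26.13 pos [0.4198 0.1797 0.1901] yaw 47.9 j7 0.33 w 0.0277 F [-0.6  1.1 -0. ] tilt [ 0.     0.001 -1.   ]
MOVE [ 0.   -9.52 37.46] twist 8.96 len 38.6
```

Call:
drive_tool --pt "0 -0.6 2.5 0.6" --pt "0 -1.3 5 1.2" --pt "0 -2 8 1.9" --pt "0 -2.8 11 2.6" --pt "0 -3.6 14 3.3" --pt "0 -4.3 17 4.1" --pt "0 -5.1 20 4.8" --pt "0 -5.8 23 5.5" --pt "0 -6.6 26 6.2" --pt "0 -7.4 29 6.9" --pt "0 -8.1 32 7.7" --pt "0 -8.9 35 8.4" --pt "0 -9.4 37 8.9" --pt "0 -9.5 37.5 9" --pt "0 -9.5 37.5 9" --pt "0 -9.5 37.5 9" --pt "0 -9.5 37.5 9"

```text
time: 27.55
ee_pos: [0.634, -0.1406, 0.1892]
eef_rot: [0.486, 0.514, -0.487, 0.513]
ft_force: [0.7, 0.3, -0.1]
width: 0.028
```

Run:
```python
from h import *
go(.634,-.142,.068,3.1)
```

```text
t 27.55 pos [ 0.634  -0.1406  0.1892] yaw 3.0 j7 0.42 w 0.028 F [ 0.7  0.3 -0.1] tilt [-0.001  0.001 -1.   ]
MOVE [1.212e+01 1.000e-02 1.500e-01] twist -0.01 len 12.1
```

Call:
drive_tool --pt "2 0 0 0" --pt "4.5 0 0 0" --pt "7 0 0 0" --pt "9 0 0 0" --pt "10.5 0 0 0" --pt "11.5 0 0 0" --pt "12 0 0 0" --pt "12.1 0 0 0" --pt "12.1 0 0 0"

```text
time: 28.3
ee_pos: [0.6348, -0.1418, 0.0696]
eef_rot: [0.487, 0.513, -0.487, 0.513]
ft_force: [-0.1, 0.1, -0.2]
width: 0.0278
```

Call:
drive_tool --pt "0.2 0 0 0" --pt "0.3 0 0 0" --pt "0.3 0 0 0" --pt "0.3 0 0 0"

```text
time: 28.63
ee_pos: [0.6347, -0.1421, 0.0664]
eef_rot: [0.487, 0.512, -0.487, 0.513]
ft_force: [0.1, -0.5, -0.6]
width: 0.028
```

Run:
```python
from h import *
go(.634,-.142,.064,3.1)
s=r.camera("scene")
cv2.imwrite("pics/c14.png",cv2.resize(cv2.cvtColor(s[120:260,90:290],4),None,fx=4,fy=4,interpolation=cv2.INTER_CUBIC))
```

```text
t 28.63 pos [ 0.6347 -0.1421  0.0664] yaw 2.9 j7 0.47 w 0.028 F [ 0.1 -0.5 -0.6] tilt [ 0.001  0.    -1.   ]
MOVE [ 0.24 -0.07 -0.02] twist -0.04 len 0.2
```

View pics/c14.png

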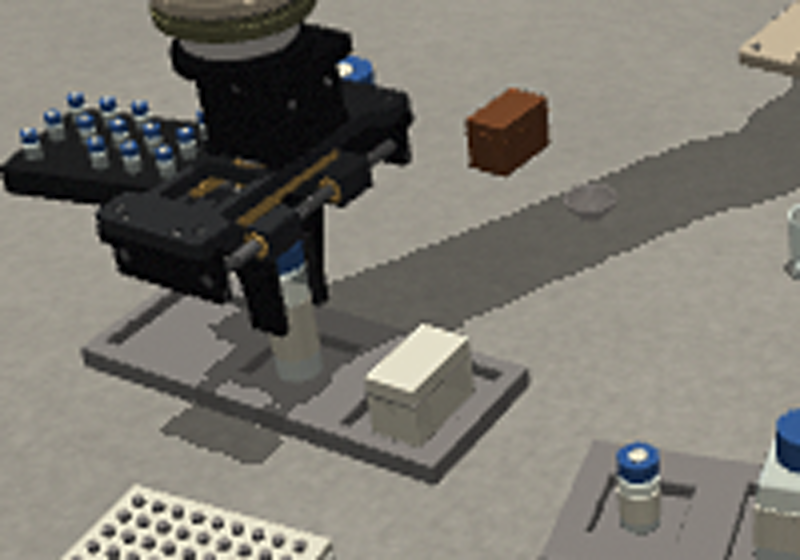

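Call:
drive_tool --pt "0.1 0 0 0" --pt "0.2 0 0 0" --pt "0.2 0 0 0" --pt "0.2 0 0 0"

```text
time: 29.02
ee_pos: [0.6347, -0.1422, 0.0642]
eef_rot: [0.487, 0.512, -0.487, 0.513]
ft_force: [0.1, 0.1, 1.0]
width: 0.0276
```

Call:
drive_tool --pt "0 0 0 0" --pt "0 0 0 0" --pt "0 0 0 0" --pt "0 0 0 0" --pt "0 0 0 0" --pt "0 0 0 0" --pt "0 0 0 0" --pt "0 0 0 0" --pt "-1 0 0 0" --pt "-3 0 0 0" --pt "-6 0 0 0" --pt "-9 0 0 0" --pt "-12 0 0 0" --pt "-12 0 0 0" --pt "-12 0 0 0" --grip 0

```text
time: 30.27
ee_pos: [0.6355, -0.1425, 0.1867]
eef_rot: [0.488, 0.511, -0.486, 0.514]
ft_force: [-0.3, -0.6, -1.2]
width: 0.087
```

Run:
```python
from h import *
go(.372,-.3215,.16,-30)
s=r.camera("scene")
cv2.imwrite("pics/c15.png",cv2.resize(cv2.cvtColor(s[100:260,90:290],4),None,fx=3.5,fy=3.5,interpolation=cv2.INTER_CUBIC))
```

```text
t 30.27 pos [ 0.6355 -0.1425  0.1867] yaw 2.9 j7 0.42 w 0.087 F [-0.3 -0.6 -1.2] tilt [ 0.004 -0.    -1.   ]
MOVE [  2.56 -27.24  16.53] twist 6.58 len 32.0
```

View pics/c15.png

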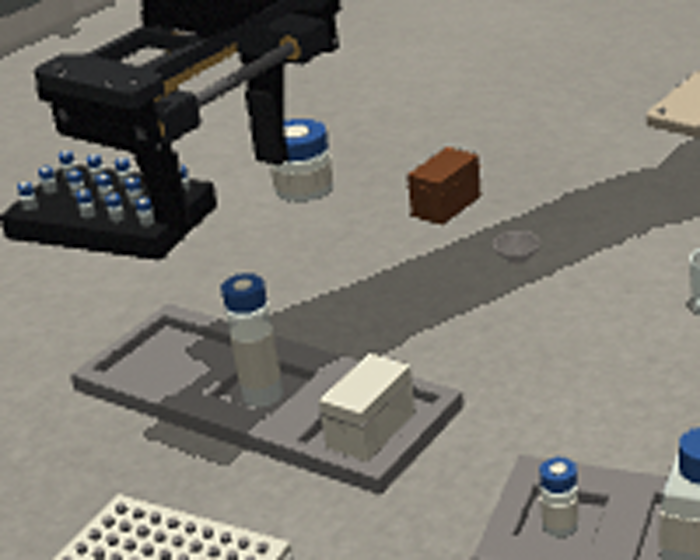

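Run:
```python
from h import *
print(plane("top",[[397.5,223.5],[389.5,192]],.03))
go(.372,-.3215,.16,60)
```

```text
[[ 0.43441941 -0.3616978   0.03      ]
 [ 0.52205901 -0.34064992  0.03      ]]
t 30.32 pos [ 0.6347 -0.1421  0.1848] yaw 2.9 j7 0.42 w 0.087 F [-0.8  0.4 -0.6] tilt [ 0.001  0.    -1.   ]
MOVE [  2.44 -27.15  16.58] twist -11.42 len 31.9
```

Call:
drive_tool --pt "0 -2 1.2 -0.8" --pt "0 -4.5 2.7 -1.9" --pt "0 -7 4.3 -3" --pt "0.5 -9.5 5.8 -4" --pt "1 -12 7.3 -5.1" --pt "1.3 -14.5 8.8 -6.1" --pt "1.6 -17 10.4 -7.2" --pt "2 -19.5 11.9 -8.2" --pt "2.2 -22 13.4 -9.3" --pt "2.4 -24.5 15 -10.3" --pt "2.4 -26.5 16.2 -11.1" --pt "2.4 -27.2 16.6 -11.4" --pt "2.4 -27.2 16.6 -11.4" --pt "2.4 -27.2 16.6 -11.4" --pt "2.4 -27.2 16.6 -11.4" --pt "2.4 -27.2 16.6 -11.4"

```text
time: 31.65
ee_pos: [0.3722, -0.3209, 0.1597]
eef_rot: [0.183, 0.683, -0.183, 0.683]
ft_force: [0.9, 0.5, 0.4]
width: 0.0869
```

Run:
```python
from h import *
go(.372,-.3215,.036,60)
s=r.camera("scene")
cv2.imwrite("pics/c16.png",cv2.resize(cv2.cvtColor(s[60:210,80:260],4),None,fx=4,fy=4,interpolation=cv2.INTER_CUBIC))
```

```text
t 31.65 pos [ 0.3722 -0.3209  0.1597] yaw 60.0 j7 1.74 w 0.0869 F [0.9 0.5 0.4] tilt [-0.  0. -1.]
MOVE [12.37 -0.06  0.02] twist -0.0 len 12.4
```

View pics/c16.png

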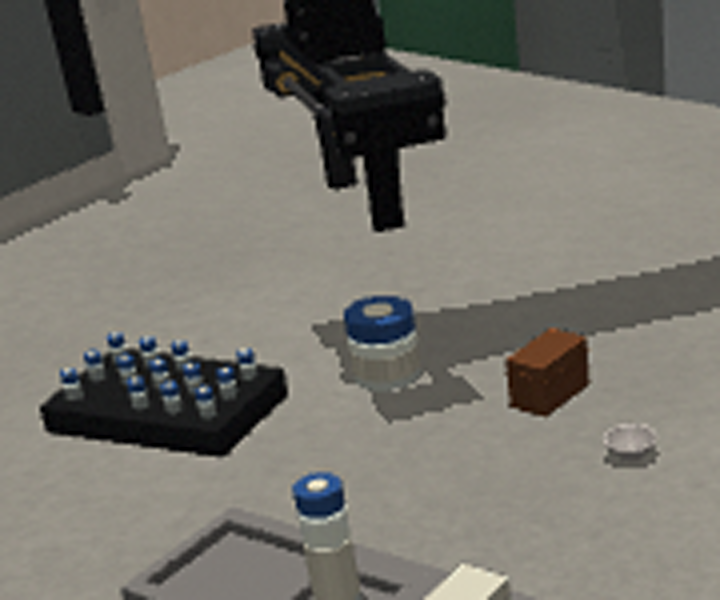

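Run:
```python
from h import *
print((pix("scene",[[.3722,-.3209,.141],[.372,-.3215,.056],[.372,-.3215,0]])-[80,60]+.5)*4)
```

```text
[[366.59076758 205.93070668]
 [381.68736209 310.8901015 ]
 [391.27057985 375.72245181]]
```

Call:
drive_tool --pt "2 0 0 0" --pt "4.5 0 0 0" --pt "7 0 0 0" --pt "9 0 0 0" --pt "10.5 0 0 0" --pt "11.5 0 0 0" --pt "12.1 0 0 0" --pt "12.4 0 0 0" --pt "12.4 0 0 0" --pt "12.4 0 0 0"

```text
time: 32.53
ee_pos: [0.3718, -0.322, 0.0366]
eef_rot: [0.183, 0.683, -0.184, 0.683]
ft_force: [1.1, 0.2, -0.1]
width: 0.0871
```

Call:
drive_tool --pt "0 0 0 0" --pt "0 0 0 0" --pt "0 0 0 0" --pt "0 0 0 0" --pt "0 0 0 0" --pt "0 0 0 0" --pt "0 0 0 0" --pt "0 0 0 0" --pt "0 0 0 0" --pt "0 0 0 0" --pt "0 0 0 0" --pt "0 0 0 0" --grip 255 --force 18

```text
time: 33.53
ee_pos: [0.3713, -0.3217, 0.036]
eef_rot: [0.184, 0.683, -0.183, 0.683]
ft_force: [-0.1, 0.8, 2.5]
width: 0.0519
```

Call:
drive_tool --pt "-1 0 0 0" --pt "-3 0 0 0" --pt "-6 0 0 0" --pt "-9 0 0 0" --pt "-12 0 0 0" --pt "-13 0 0 0" --pt "-13 0 0 0" --pt "-13 0 0 0"

```text
time: 34.2
ee_pos: [0.3713, -0.3215, 0.1657]
eef_rot: [0.184, 0.683, -0.183, 0.683]
ft_force: [0.3, 1.1, -1.7]
width: 0.0518
```

Run:
```python
from h import *
go(.6387,-.2279,.17,3.1)
s=r.camera("scene")
cv2.imwrite("pics/c17.png",cv2.resize(cv2.cvtColor(s[60:210,80:260],4),None,fx=4,fy=4,interpolation=cv2.INTER_CUBIC))
```

```text
t 34.2 pos [ 0.3713 -0.3215  0.1657] yaw 59.9 j7 1.74 w 0.0518 F [ 0.3  1.1 -1.7] tilt [ 0.001  0.    -1.   ]
MOVE [-0.41 21.5  18.45] twist 11.37 len 28.3
```

View pics/c17.png

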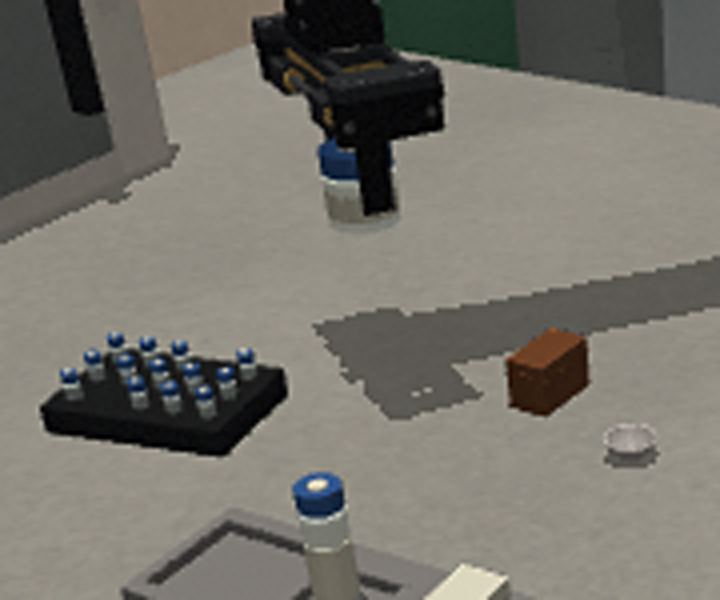

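Call:
drive_tool --pt "0 1.5 1.3 0.8" --pt "0 3.5 3 1.8" --pt "0 5.5 4.7 2.9" --pt "0 7.5 6.4 4" --pt "0 9.5 8.2 5" --pt "0 11.5 9.9 6.1" --pt "0 13.5 11.6 7.1" --pt "0 15.5 13.3 8.2" --pt "0 17.5 15 9.3" --pt "0 19.5 16.7 10.3" --pt "0 21 18 11.1" --pt "0 21.5 18.4 11.4" --pt "0 21.5 18.4 11.4" --pt "0 21.5 18.4 11.4" --pt "0 21.5 18.4 11.4"

```text
time: 35.5
ee_pos: [0.6369, -0.2289, 0.1648]
eef_rot: [0.487, 0.513, -0.488, 0.512]
ft_force: [1.5, 0.1, -1.5]
width: 0.0513
```

Run:
```python
from h import *
go(.6387,-.2279,.045,3.1)
```

```text
t 35.5 pos [ 0.6369 -0.2289  0.1648] yaw 2.9 j7 0.59 w 0.0513 F [ 1.5  0.1 -1.5] tilt [-0.002 -0.    -1.   ]
MOVE [11.98  0.21 -0.08] twist -0.04 len 12.0
```

Call:
drive_tool --pt "2 0.1 0 0" --pt "4.5 0.1 0 0" --pt "7 0.1 0 0" --pt "9 0.1 0 0" --pt "10.5 0.1 0 0" --pt "11.5 0.1 0 0" --pt "12 0.1 0 0" --pt "12 0.1 0 0" --pt "12 0.1 0 0"

```text
time: 36.25
ee_pos: [0.6397, -0.2282, 0.0469]
eef_rot: [0.487, 0.512, -0.487, 0.513]
ft_force: [0.3, -0.3, -1.1]
width: 0.0516
```

Call:
drive_tool --pt "0.2 0 0 0" --pt "0.3 0 0 0" --pt "0.3 0 0 0" --pt "0.3 0 0 0"

```text
time: 36.58
ee_pos: [0.6395, -0.2279, 0.0434]
eef_rot: [0.487, 0.512, -0.487, 0.513]
ft_force: [-0.6, -0.1, -2.2]
width: 0.0517
```

Run:
```python
from h import *
go(.6387,-.2279,.040,3.1)
s=r.camera("scene")
cv2.imwrite("pics/c18.png",cv2.resize(cv2.cvtColor(s[110:260,70:250],4),None,fx=4,fy=4,interpolation=cv2.INTER_CUBIC))
```

```text
t 36.58 pos [ 0.6395 -0.2279  0.0434] yaw 2.9 j7 0.64 w 0.0517 F [-0.6 -0.1 -2.2] tilt [ 0.  0. -1.]
MOVE [ 0.34 -0.08 -0.  ] twist -0.03 len 0.3
```

View pics/c18.png

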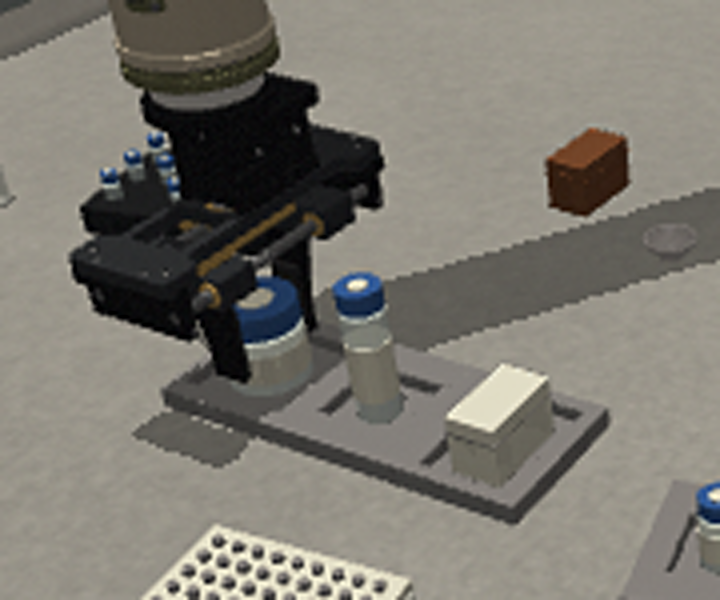

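Call:
drive_tool --pt "0.1 0 0 0" --pt "0.2 0 0 0" --pt "0.3 0 0 0" --pt "0.3 0 0 0" --pt "0.3 0 0 0"

```text
time: 37.05
ee_pos: [0.6393, -0.2278, 0.0402]
eef_rot: [0.487, 0.513, -0.487, 0.513]
ft_force: [-1.3, 0.7, 2.0]
width: 0.0517
```

Call:
drive_tool --pt "0 0 0 0" --pt "0 0 0 0" --pt "0 0 0 0" --pt "0 0 0 0" --pt "0 0 0 0" --pt "0 0 0 0" --pt "0 0 0 0" --pt "-1 0 0 0" --pt "-3 0 0 0" --pt "-6 0 0 0" --pt "-9 0 0 0" --pt "-12 0 0 0" --pt "-14 0 0 0" --pt "-14 0 0 0" --grip 0

```text
time: 38.22
ee_pos: [0.6411, -0.2292, 0.1861]
eef_rot: [0.488, 0.51, -0.486, 0.515]
ft_force: [0.2, -1.0, 0.2]
width: 0.0868
```

Run:
```python
from h import *
go(.45,.3,.25,3.1)
```

```text
t 38.22 pos [ 0.6411 -0.2292  0.1861] yaw 2.9 j7 0.58 w 0.0868 F [ 0.2 -1.   0.2] tilt [ 0.007 -0.002 -1.   ]
MOVE [ -6.63 -16.36 -53.8 ] twist -0.04 len 56.6
```

Moving the arm aside to see both trays from above.

Call:
drive_tool --pt "-3 -1 -3 0" --pt "-6 -2 -6 0" --pt "-6.6 -3 -10 0" --pt "-6.6 -4.2 -14 0" --pt "-6.6 -5.4 -18 0" --pt "-6.6 -6.7 -22 0" --pt "-6.6 -7.9 -26 0" --pt "-6.6 -9.1 -30 0" --pt "-6.6 -10.3 -34 0" --pt "-6.6 -11.6 -38 0" --pt "-6.6 -12.8 -42 0" --pt "-6.6 -14 -46 0" --pt "-6.6 -15.2 -50 0" --pt "-6.6 -16.4 -54 0" --pt "-6.6 -16.4 -54 0" --pt "-6.6 -16.4 -54 0" --pt "-6.6 -16.4 -54 0"

```text
time: 39.63
ee_pos: [0.4481, 0.3026, 0.2461]
eef_rot: [0.487, 0.513, -0.487, 0.513]
ft_force: [0.4, -0.6, -0.4]
width: 0.0869
```

Run:
```python
from h import *
go(.45,.3,.25,3.1)
s=cv2.cvtColor(r.camera("scene"),4);t=cv2.cvtColor(r.camera("top"),4)
cv2.imwrite("pics/s_end.png",cv2.resize(s[110:290,80:440],(800,400),interpolation=cv2.INTER_CUBIC))
im=cv2.resize(t[110:270,130:410],None,fx=2.8,fy=2.8,interpolation=cv2.INTER_CUBIC)
for T,a,b,w,h in rects():
    for z in(.014,): cv2.polylines(im,[((pix("top",box(T,a,b,w,h,z))-[130,110]+.5)*2.8).astype(int)],True,(0,0,255),1)
cv2.imwrite("pics/t_end.png",im)
```

```text
t 39.63 pos [0.4481 0.3026 0.2461] yaw 2.9 j7 -0.56 w 0.0869 F [ 0.4 -0.6 -0.4] tilt [ 0.    -0.001 -1.   ]
MOVE [-0.39  0.18  0.27] twist -0.03 len 0.5
```

View pics/s_end.png

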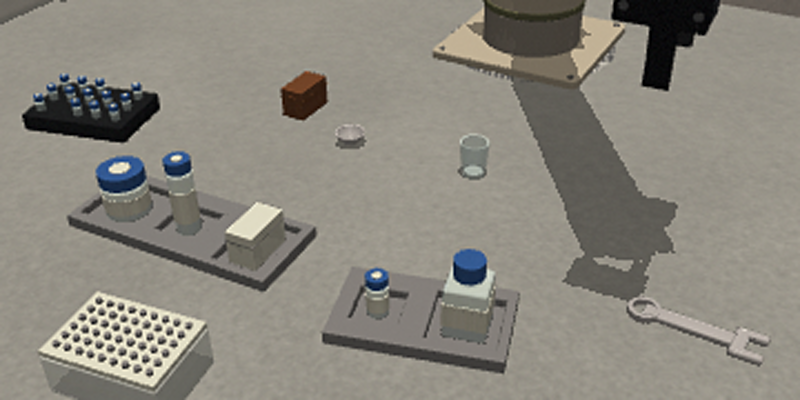

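View pics/t_end.png

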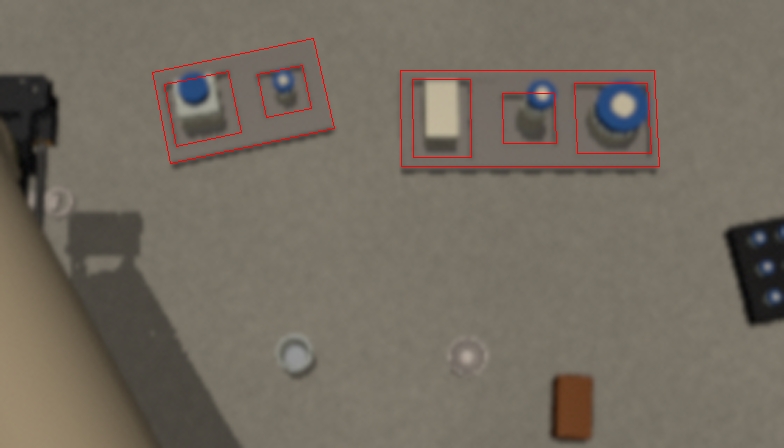

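Run:
```python
from h import *
out={}
for n in("scene","top"):
    h=cv2.cvtColor(r.camera(n),cv2.COLOR_RGB2HSV)
    m=(h[...,0]>100)&(h[...,0]<125)&(h[...,1]>120)&(h[...,2]>50); out[n]=blobs(h,m,12)
exp=dict(bottle=(tl(T2,0,.042,.077)),small=tl(T2,0,-.044,.045),tall=tl(T3,0,0,.089),jar=tl(T3,0,-.086,.052))
for k,p in exp.items():
    q=[min((b[0] for b in out[n]),key=lambda c:np.hypot(*(np.array(c)-pix(n,p)[0]))) for n in("scene","top")]
    print(k,"expect",p.round(3),"tri",tri(*q)[0].round(3),round(tri(*q)[1],4))
print(r.close_job())
```

```text
bottle expect [0.626 0.195 0.077] tri [0.626 0.196 0.077] 0.0015
small expect [0.649 0.112 0.045] tri [0.652 0.161 0.065] 0.0863
tall expect [ 0.634 -0.142  0.089] tri [ 0.633 -0.144  0.086] 0.004
jar expect [ 0.639 -0.228  0.052] tri [ 0.639 -0.231  0.049] 0.0026
the job is handed in; nothing more can be done
None
```

Both sampling kits are made up and the job is handed in, at about 40 s on the robot's clock. I placed the pieces in the order asked:
- **Two-pocket tray:** the square bottle is in the larger pocket and the small vial in the smaller one.
- **Three-pocket tray:** the white septa box is in the oblong pocket, the tall vial in the middle and the jar in the large square pocket.

**Last checks:**
- The final pictures from both cameras show all five pieces upright inside their pockets. The beaker, dish, wrench and brown box stand where they were, judged by eye.
- The measured cap positions of the bottle, tall vial and jar came within about 4 mm of where they should be, in height as well.
- The same check failed for the small vial. The two camera rays missed each other by 86 mm, most likely because the wrong blue patch was matched in one view. It rests on the pictures alone, which show it standing in its pocket.

**One slip:** the gripper was still closing when I began lifting the small vial, so it slid about 5 mm in the fingers. It met the pocket floor at about 15 N, and I backed off before letting go.

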